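Fit out the paint display and set the colour chart

TASK

Get the paint display ready: push each coloured divider that is on the counter straight down, centred on the rack station of its own colour and lengthwise between the two hooks, until both hooks have clicked over its foot; only then put one carton of paints flat and upright in the middle of each of the rack's two bays, its long side lined up with the dividers. Also turn the colour chart so that the white line on its turntable meets the mark on its foot, lean its panel back 30 degrees, and leave the other goods where they are.

Things in the scene. Friction and masses are not known exactly. Their poses are not given: they have to be found in the camera images.
- rack: fixed white plinth 150 (x) x 320 (y) x 20 high, origin at its underside's centre, +x its far side. On its deck at x = 0: stations with coloured pads, red at y +125, yellow 0, blue -125 (a fitted divider is centred there, lengthwise in x), a snap hook at each x end and 5.5 high guide ribs along the sides, 44 apart at the deck, sloping to 50; felt-grey bays at y +62.5 and -62.5, 66 free between ribs
- hook_red_far (a joint): far snap hook of the red station, rad: 0 standing straight (its rest), about 0.1 when a foot spreads it outwards, back to 0 once clicked. 24 wide, 34 tall above the deck, its arm 51.5 from the station's centre in x, its nose reaching in to 47, 10 above the deck; the sloped lead-in starts 55 out at the top, so a foot must be within 4 mm along x. Pushing down on both hooks takes 10 to 20 N
- hook_red_near (a joint): near snap hook of the red station, rad: 0 standing straight (its rest), about 0.1 when a foot spreads it outwards, back to 0 once clicked. 24 wide, 34 tall above the deck, its arm 51.5 from the station's centre in x, its nose reaching in to 47, 10 above the deck; the sloped lead-in starts 55 out at the top, so a foot must be within 4 mm along x. Pushing down on both hooks takes 10 to 20 N
- hook_yellow_far (a joint): far snap hook of the yellow station, rad: 0 standing straight (its rest), about 0.1 when a foot spreads it outwards, back to 0 once clicked. As the red hooks
- hook_yellow_near (a joint): near snap hook of the yellow station, rad: 0 standing straight (its rest), about 0.1 when a foot spreads it outwards, back to 0 once clicked. As the red hooks
- hook_blue_far (a joint): far snap hook of the blue station, rad: 0 standing straight (its rest), about 0.1 when a foot spreads it outwards, back to 0 once clicked. As the red hooks
- hook_blue_near (a joint): near snap hook of the blue station, rad: 0 standing straight (its rest), about 0.1 when a foot spreads it outwards, back to 0 once clicked. As the red hooks
- divider_red: loose red plastic clip-on shelf divider (may be absent), 90 g: foot plate 100 (x) x 40 (y) x 8 thick with an upright fin 84 (x) x 10 (y) along its middle, top 60 above the underside; origin at the centre of the underside, z up. Same when turned by half a turn. Grip the fin across its 10 mm
- divider_yellow: loose yellow plastic clip-on shelf divider (may be absent), 90 g: foot plate 100 (x) x 40 (y) x 8 thick with an upright fin 84 (x) x 10 (y) along its middle, top 60 above the underside; origin at the centre of the underside, z up. Same when turned by half a turn. Grip the fin across its 10 mm
- divider_blue: loose blue plastic clip-on shelf divider (may be absent), 90 g: foot plate 100 (x) x 40 (y) x 8 thick with an upright fin 84 (x) x 10 (y) along its middle, top 60 above the underside; origin at the centre of the underside, z up. Same when turned by half a turn. Grip the fin across its 10 mm
- paintbox_1: loose closed white carton of paints with an orange band and orange patch on top, 60 (x) x 46 (y) x 36 high, 130 g, origin at the centre of its underside; lies flat. May be gripped across either side
- paintbox_2: loose closed white carton of paints with an orange band and orange patch on top, 60 (x) x 46 (y) x 36 high, 130 g, origin at the centre of its underside; lies flat. May be gripped across either side
- chart: fixed black foot disc of the colour chart, 120 dia x 14, origin at the centre of its underside, on the swivel axis; a white mark on its rim lies at its +x side
- chart_swivel (a joint): swivel of the chart, rad, positive counter-clockwise from above, range -1.1 to 1.1; 0 when the white line on the silver turntable meets the white mark on the foot, the swatches then facing the foot's +x. Stiff: stays where left (0.12 Nm)
- chart_tilt (a joint): lean of the chart panel, rad, range 0 to 0.9: 0 upright, growing as its top leans back, away from the side with the colour swatches. Stiff: stays where left (0.25 Nm)
- chart_bar (a point): middle of the round aluminium bar (12 dia, 150 long) that forms the top edge of the white panel (150 wide, 124 tall, 8 thick). Axes of the panel: x normal to it out of the swatch side, y along the bar, z up along the panel. The bar lies 130 from the tilt axis
- chart_pivot (a point): point on the tilt axis at the foot of the panel, 70 above the counter, on the vertical swivel axis; axes as chart_bar
- round_palette: bystander, not to be moved: white plastic disc palette, 90 dia x 12, lying flat; origin at the centre of its underside
- well_palette: bystander, not to be moved: white plastic six-well palette, 130 x 85 x 12, lying flat; origin at the centre of its underside
- gesso_jar: bystander, not to be moved: jar with orange label, 68 dia x 90 tall; origin at the centre of its underside
- varnish_can: bystander, not to be moved: can with green label, 66 dia x 100 tall; origin at the centre of its underside
- wood_case: bystander, not to be moved: closed wooden case, 100 x 70 x 45; origin at the centre of its underside
- palette_knife: bystander, not to be moved: painter's spatula, 200 long, wooden handle, lying flat
Mind the look-alikes: they are no part of the job. What is shaped like the divider_red but pink is not meant.

How it is judged:
By the outcome, as a careful person would: the job done as asked, in the order asked, and still so for the second after the job is handed in, with the robot touching nothing.
Of divider_red, divider_yellow, divider_blue only 2 to 3 are there at a start; the rules pass over those that are not, and their reading is None.
At some moment in a run one of paintbox_1, paintbox_2 may be knocked a few centimetres aside while the robot is not near it.
It also fails if it takes over 210 s, if anything falls off the work surface, if the arm or the gripper's body presses on something with over 40 N, if the wrist force passes 120 N, or if a joint passes its speed limit or range.

ROBOT

A 7-joint arm with a two-finger parallel gripper is mounted at the origin on the work surface. World frame = base frame: x ahead of the robot, y to its left, z up, the work surface at z = 0. Lengths are in m, angles in rad, forces in N, time in s.
With the tool pointing down it reaches from about 0.425 to 0.95 m from the base axis. Payload 4.7 kg.
Tool frame: the origin (TCP) lies between the finger pads; the fingertips stand 25 mm ahead of it and the grasp point (between the pads) lies 6 mm ahead of it; x points along the fingers, z is the direction in which the jaws open and shut, and the axes are right-handed (so a half turn about x gives the same grasp; the last joint's range is limited). The gripper opens to 85 mm and grips with 20 to 120 N. Pads are 22 mm wide; open, the fingers measure 114 mm over their backs; the gripper's body (76 mm by 85 mm) begins 54 mm behind the grasp point. The pads swing forward as they close: fully open they stand 13 mm farther back than shut.
Start: joints at [1.215, 0.469, -0.049, 1.532, 0.024, 1.141, -0.082], TCP at [0.217, -0.639, 0.256] pointing down, gripper open.
Joint ranges: [-2.59, 2.59], [-0.33, 1.99], [-1.39, 1.29], [0.1, 2.45], [-1.04, 4.18], [0.21, 1.99], [-2.66, 2.66]. Speed limits (rad/s): [2.57, 2.57, 3.14, 3.14, 3.14, 3.14, 3.14].

INTERFACE

Orientations are given as a 3x3 rotation matrix whose columns are the frame's x, y, z axes.
In Python, from rig import * gives the robot as it stands. Calls block until the motion is done:
- movep(position, orientation): joint-space move of the TCP to a pose.
- move_l(position, attitude=None, feed=0.15, until_force=None): straight line of the TCP; attitude=None keeps the orientation; feed is the mean speed in m/s. With until_force (N) it stops when the force on the tool has changed by that much, and returns True; else False.
- move_joints(angles): joint-space move.
- command_gripper(opening, newtons=None): finger opening in m; newtons is the grip in N (None keeps the last); returns when the fingers have stopped.
- sleep(seconds).
- inverse_kinematics(position, orientation): joint angles nearest the present ones, or None.
- sense(): the state.
- camera(name): name is "side" or "top" or "wrist"; returns (picture, depth): 480x640x3 uint8, red, green, blue; 480x640 float32, m along the optical axis (not along the pixel's ray), 0 where there is no reading.
- camera_params(name): a dict with "K" (3x3 intrinsics, pixels), "position" and "rotation" of the camera in the world; the wrist camera has in their place "tool_from_camera" (4x4, takes a point from camera to tool coordinates, whose origin is the TCP and whose axes are the tool frame's). Camera axes: x right, y down, z forward; pixel columns grow to the right and rows downward; lengths in m; the calibration is good to about 2 mm. A picture is of the moment at which its call begins: read the wrist's pose just before it. camera_params takes no time and is no camera call.
A pose or a line that the arm cannot do raises Unreachable and nothing moves.
- finish_job(): hands the job in, once; it reports no verdict.
The state is a dict: "time_s": time; "joint_pos": joint angles; "qd": joint speeds; "joint_efforts": joint torques, N m; "position": TCP position; "tcp_rot": TCP orientation; "wrist_force": force on the tool from outside, world axes, zero at the start; "ft_torque": the same for the moment, N m; "finger_gap": finger opening in m.
Only numpy, scipy, OpenCV 4.12 (cv2) and the standard library are available. Lean on these libraries where they do the work, as an engineer would, in place of code of your own. Each camera call takes 0.05 s, during which the arm holds its last target.

## Working session

There is one attempt and no reset: what is moved stays moved. The work goes in short steps, each a Python script; the robot and the scene stay as the last script left them, time stands still between calls to the robot, and variables do not carry over. Pictures are saved under pics/ and viewed, and the job is handed in when it is done.

```bash
ls; mkdir -p pics
python3 - <<'E'
from rig import *
import cv2
s=sense();print(s)
for n in("top","side","wrist"):
    p,d=camera(n);cv2.imwrite(f"pics/{n}0.png",p[:,:,::-1]);c=camera_params(n);print(n,c)
E
```

```text
pics
{'time_s': 0.0, 'joint_pos': array([ 1.21509903,  0.46944233, -0.04859079,  1.53369519,  0.02411072,
        1.14097838, -0.08233235]), 'qd': array([-1.58405045e-03, -1.07163057e-03,  1.03574266e-03,  2.72045494e-04,
       -2.55912211e-04, -1.71369134e-03, -4.15596377e-05]), 'joint_efforts': array([-1.53442879e-04, -5.10301280e+01, -4.61862946e-02, -2.37710613e+01,
        1.07864730e-02,  7.57709902e-03,  7.84508458e-09]), 'position': array([ 0.21651956, -0.63877057,  0.25526022]), 'tcp_rot': array([[-6.99130489e-04,  9.47075247e-01,  3.21010885e-01],
       [ 1.80665421e-03,  3.21011636e-01, -9.47073527e-01],
       [-9.99998124e-01, -8.21723107e-05, -1.93546650e-03]]), 'wrist_force': array([ 0.5112356 ,  0.06793507, -0.43212737]), 'ft_torque': array([-0.07191089, -0.02342378, -0.04561477]), 'finger_gap': 0.0851155021346767}
top {'K': array([[558.21658683,   0.        , 317.63127327],
       [  0.        , 558.21658683, 238.74412353],
       [  0.        ,   0.        ,   1.        ]]), 'position': array([ 0.34985187, -0.05545162,  1.30210879]), 'rotation': array([[-0.0073889
[... 376 characters left out ...]
.93734003e-01, -8.57883624e-02,  7.16455780e-02],
       [-1.11768239e-01, -7.67125437e-01,  6.31685384e-01],
       [ 7.69890677e-04, -6.35734945e-01, -7.71907045e-01]])}
wrist {'K': array([[386.02842949,   0.        , 312.63372836],
       [  0.        , 386.02842949, 237.69478518],
       [  0.        ,   0.        ,   1.        ]]), 'tool_from_camera': array([[ 3.52278439e-04, -3.14815091e-01,  9.49152956e-01,
        -1.18098004e-01],
       [ 6.91713775e-05, -9.49153005e-01, -3.14815133e-01,
         8.12654308e-02],
       [ 9.99999936e-01,  1.76556801e-04, -3.12589945e-04,
        -5.70832299e-05],
       [ 0.00000000e+00,  0.00000000e+00,  0.00000000e+00,
         1.00000000e+00]])}
```

View pics/top0.png

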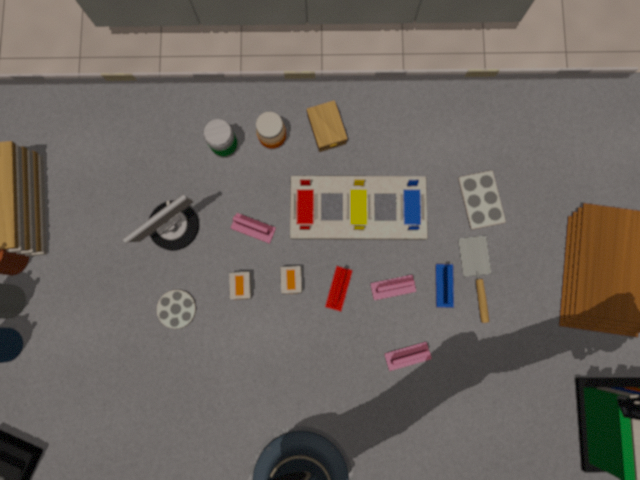

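View pics/side0.png

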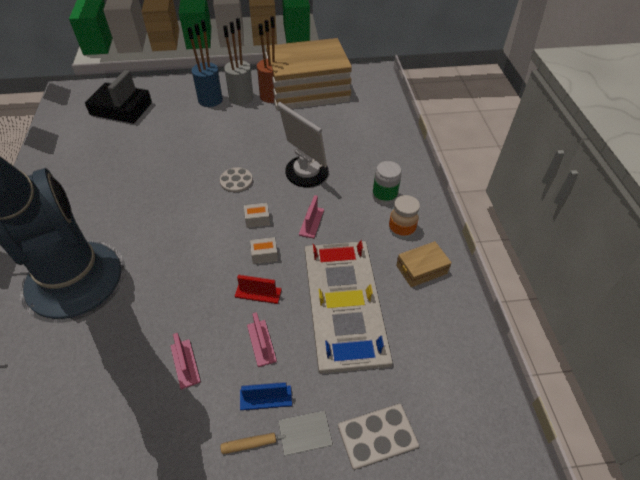

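The top view shows the red divider at (339,288) and the blue one at (445,286). There is no yellow divider, only its pad at (358,207). The three pink look-alikes are at (253,228), (393,287) and (408,355). The cartons are at (240,285) and (290,279), and the chart is at (165,220).

```bash
cat > h.py <<'E'
from rig import *
import numpy as np, cv2
def grab(n):
    s=sense(); p,d=camera(n); c=camera_params(n)
    if n=="wrist":
        T=np.eye(4);T[:3,:3]=s["tcp_rot"];T[:3,3]=s["position"];T=T@c["tool_from_camera"];R,t=T[:3,:3],T[:3,3]
    else: R,t=c["rotation"],c["position"]
    return p,d,c["K"],R,t
def cloud(g):
    p,d,K,R,t=g
    v,u=np.mgrid[:480,:640]
    c=np.stack([(u-K[0,2])/K[0,0]*d,(v-K[1,2])/K[1,1]*d,d],-1)
    return c@R.T+t
def ray(g,uv,z):
    p,d,K,R,t=g
    uv=np.atleast_2d(uv).astype(float)
    r=np.c_[(uv[:,0]-K[0,2])/K[0,0],(uv[:,1]-K[1,2])/K[1,1],np.ones(len(uv))]@R.T
    return t+r*((z-t[2])/r[:,2])[:,None]
def proj(g,P):
    p,d,K,R,t=g
    c=(np.atleast_2d(P)-t)@R; return np.c_[c[:,0]/c[:,2]*K[0,0]+K[0,2],c[:,1]/c[:,2]*K[1,1]+K[1,2]]
def hsv(g): return cv2.cvtColor(g[0],cv2.COLOR_RGB2HSV)
RED=[((0,200,60),(4,255,255)),((176,200,60),(180,255,255))]
BLUE=[((105,150,50),(125,255,255))]
YEL=[((24,150,60),(34,255,255))]
ORG=[((8,150,100),(20,255,255))]
def mask(g,cs):
    h=hsv(g);m=np.zeros(h.shape[:2],np.uint8)
    for lo,hi in cs:m|=cv2.inRange(h,lo,hi)
    return m
def comps(m,amin=30):
    n,l,st,ce=cv2.connectedComponentsWithStats(m)
    return [(ce[i],st[i],l==i) for i in range(1,n) if st[i,4]>=amin]
def down(yaw):
    # tool x down; jaw direction z = (cos yaw, sin yaw,0)
    x=np.array([0,0,-1.]);z=np.array([np.cos(yaw),np.sin(yaw),0]);y=np.cross(z,x)
    return np.c_[x,y,z]
def save(g,n,crop=None,s=1):
    p=g[0]
    if crop: a,b,c,d=crop;p=p[b:d,a:c]
    if s!=1:p=cv2.resize(p,None,fx=s,fy=s,interpolation=cv2.INTER_CUBIC)
    cv2.imwrite("pics/"+n+".png",p[:,:,::-1])
E
python3 - <<'E'
from h import *
np.set_printoptions(precision=4,suppress=True)
for n in("top","side"):
    g=grab(n);C=cloud(g);
    print(n,"table z",np.median(C[300:330,200:220,2]) if n=="top" else np.median(C[420:440,100:200,2]))
    for nm,cs in(("r",RED),("b",BLUE),("y",YEL),("o",ORG)):
        for ce,st,m in comps(mask(g,cs)):
            P=C[m];P=P[(P[:,0]>.3)&(P[:,0]<.95)]
            if len(P)>20: print(nm,ce,st,P.mean(0),"hsv",np.median(hsv(g)[m],0), P[:,2].min(),P[:,2].max())
    save(g,n+"z",(120,150,520,390) if n=="top" else (150,90,470,480),2 if n=="top" else 1.5)
E
```

```text
top table z -0.00030735374476753563
r [304.8662 206.2909] [298 191  15  32 471] [ 0.6129 -0.0148  0.0257] hsv [  1. 255. 153.] 0.012800645124663612 1.3021087909882458
r [338.3851 288.1958] [326 267  25  43 618] [ 0.4218 -0.0906  0.0241] hsv [  2. 253. 152.] -1.6835756689204118e-05 1.3021087909882458
b [412.5 182.5] [409 181   8   4  30] [ 0.6627 -0.2641  0.0439] hsv [109.  210.5  93. ] 0.03188574220125484 0.052962688734253804
b [411.7651 207.0104] [404 191  16  33 481] [ 0.6092 -0.264   0.0233] hsv [107. 211. 132.] 0.010483739574589368 1.3021087909882458
b [444.2427 285.25  ] [436 265  17  42 684] [ 0.4259 -0.3295  0.0351] hsv [108. 211. 125.] -0.0006731197582909854 1.3021087909882458
y [358.8 182.4] [355 180   9   5  35] [ 0.664  -0.1402  0.0445] hsv [ 24. 255. 126.] 0.030605160416690147 0.0521452561322997
y [358.4675 208.0873] [351 190  16  40 584] [ 0.6065 -0.1393  0.0305] hsv [ 28. 255. 162.] 0.012936427278728013 1.3021087909882458
o [268.7436 143.1538] [260 140  19   6  39] [0.7605 0.0685 0.0434] hsv [ 14. 187. 108.] 0.031931928756436356 0.05501059353528959
o [601.9535 256.9143]
[... 1140 characters left out ...]
198.  78.] 0.03264103784616201 0.05645069687348936
b [264.8678 396.0206] [ 240  383   52   27 1165] [ 0.4285 -0.3423  0.0329] hsv [109. 202.  75.] 0.0031414954334367806 0.9234696254465863
y [344.0185 298.6273] [325 290  39  18 542] [ 0.6107 -0.1414  0.029 ] hsv [ 26. 202. 160.] 0.017143742732386502 0.9234696254465863
o [263.7451  66.5686] [257  60  16  12 102] [0.4813 0.6716 0.1126] hsv [  9. 169. 120.] 0.10866996674436413 0.11845035451656871
o [255.6207 209.8506] [247 207  18   7  87] [0.4299 0.1275 0.0484] hsv [ 14. 211. 160.] 0.03525215454900321 0.9234696254465863
o [262.9048 245.419 ] [254 242  19   8 105] [0.4426 0.0133 0.0468] hsv [ 14. 214. 160.] 0.03501120390951651 0.9234696254465863
```

View pics/topz.png

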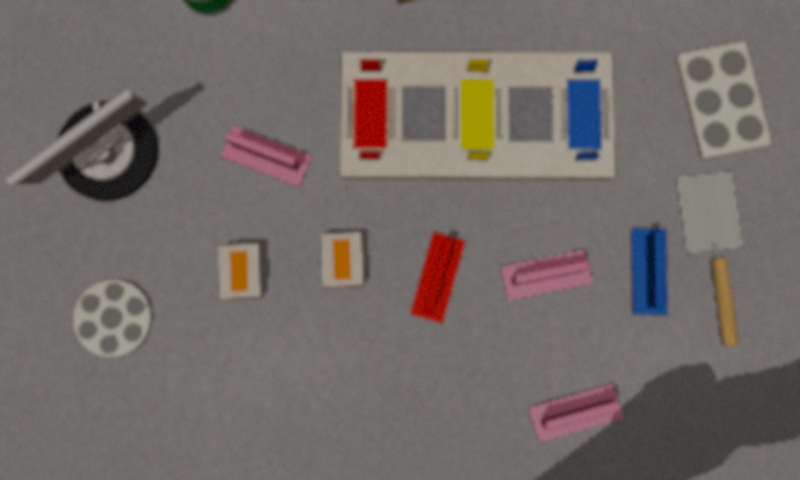

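View pics/sidez.png

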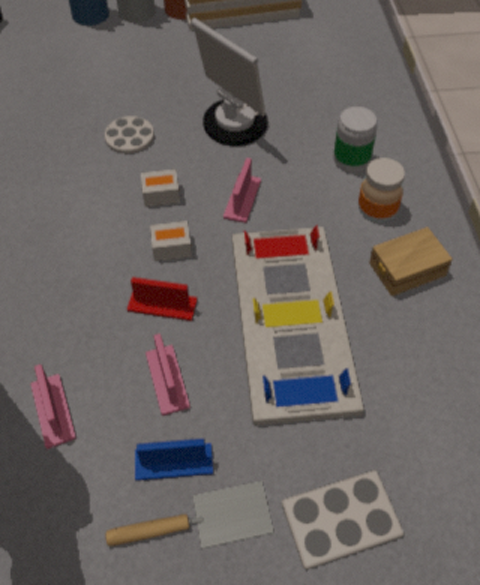

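Run:
```python
from h import *
for yaw in(np.pi/2,-np.pi/2):
    for p in([.61,-.14,.30],[.61,-.0,.15],[.61,-.265,.15],[.43,-.33,.2],[.43,-.09,.2],[.44,.1,.2],[.43,.13,.03],[.43,-.09,.03],[.61,-.14,.1]):
        q=inverse_kinematics(p,down(yaw)); print(round(yaw,2),p,None if q is None else np.round(q,2))
```

```text
1.57 [0.61, -0.14, 0.3] [ 0.71  0.46 -0.79  1.57  0.34  1.25  1.44]
1.57 [0.61, -0.0, 0.15] [ 0.5   0.61 -0.8   1.77  0.51  0.99  1.07]
1.57 [0.61, -0.265, 0.15] [ 0.81  0.66 -0.7   1.63  0.48  1.03  1.54]
1.57 [0.43, -0.33, 0.2] [ 1.15  0.41 -0.73  1.88  0.32  0.98  1.85]
1.57 [0.43, -0.09, 0.2] [ 0.88  0.25 -0.87  2.09  0.25  0.9   1.44]
1.57 [0.44, 0.1, 0.2] [ 0.66  0.4  -1.19  2.06  0.45  0.97  0.81]
1.57 [0.43, 0.13, 0.03] [ 0.32  0.65 -0.89  2.2   0.84  0.68  0.4 ]
1.57 [0.43, -0.09, 0.03] [ 0.59  0.52 -0.58  2.23  0.57  0.53  1.13]
1.57 [0.61, -0.14, 0.1] [ 0.65  0.67 -0.7   1.76  0.53  0.91  1.29]
-1.57 [0.61, -0.14, 0.3] [ 0.4   0.38 -0.32  1.59  0.13  1.2  -1.52]
-1.57 [0.61, -0.0, 0.15] [ 0.23  0.51 -0.4   1.78  0.24  0.9  -1.85]
-1.57 [0.61, -0.265, 0.15] [ 0.45  0.56 -0.15  1.65  0.1   0.94 -1.31]
-1.57 [0.43, -0.33, 0.2] [ 0.67  0.32 -0.12  1.91  0.05  0.92 -1.04]
-1.57 [0.43, -0.09, 0.2] [ 0.5   0.18 -0.43  2.11  0.1   0.87 -1.56]
-1.57 [0.44, 0.1, 0.2] [ 0.4   0.26 -0.82  2.07  0.24  0.9  -2.13]
-1.57 [0.43, 0.13, 0.03] [-0.02  0.5  -0.44  2.22  0.44  0.5  -2.38]
-1.57 [0.43, -0.09, 0.03] [ 0.29  0.46 -0.22  2.25  0.23  0.45 -1.68]
-1.57 [0.61, -0.14, 0.1] [ 0.33  0.57 -0.23  1.78  0.17  0.81 -1.56]
```

```bash
cat > m.py <<'E'
from h import *
np.set_printoptions(precision=4,suppress=True)
def rects(g,cs,zmin,zmax,z,amin=300):
    out=[]
    C=cloud(g)
    for ce,st,m in comps(mask(g,cs),amin):
        zz=C[...,2][m]
        pts=np.argwhere(m)[:,::-1]
        w=ray(g,pts,z)[:,:2]
        k=(zz>zmin)&(zz<zmax)
        if k.sum()<amin: continue
        r=cv2.minAreaRect((C[m][k][:,:2]*1000).astype(np.float32))
        rr=cv2.minAreaRect((w*1000).astype(np.float32))
        out.append((ce,k.sum(),r,rr,np.median(zz[k])))
    return out
E
python3 - <<'E'
from m import *
movep([.60,-.14,.30],down(-np.pi/2))
import pickle
gs=[grab("wrist")];save(gs[0],"w1")
move_l([.50,-.14,.30]); gs.append(grab("wrist"));save(gs[1],"w2")
pickle.dump(gs,open("w.pkl","wb")); print(sense()["time_s"])
E
```

```text
3.4167
```

View pics/w1.png

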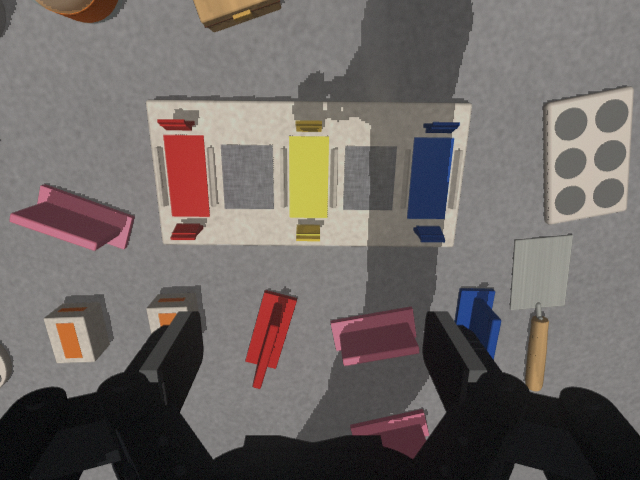

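View pics/w2.png

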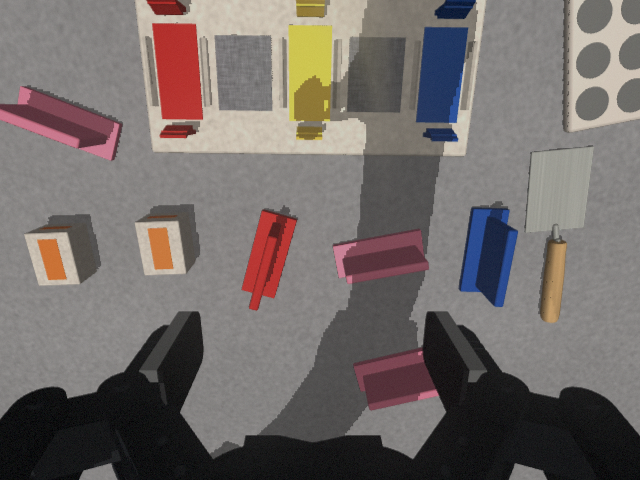

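w1: the whole rack is visible, with pads at (187,176), (309,177) and (430,178). w2: the red divider is at (268,260), the blue one at (488,255), and the cartons at (53,258) and (160,248). Next I'll measure them.

Run:
```python
from m import *
import pickle
gs=pickle.load(open("w.pkl","rb"))
for i,g in enumerate(gs):
    C=cloud(g)
    d=g[1]
    print("table",np.median(C[...,2][(abs(C[...,0]-.5)<.02)&(abs(C[...,1]+.05)<.2)]))
    for nm,cs in(("r",RED),("b",BLUE),("y",YEL)):
        for ce,st,m in comps(mask(g,cs),1500):
            zz=C[...,2]
            if abs(np.median(zz[m])-.02)<.006 and C[m][:,0].mean()>.53:
                # pad: ray cast
                w=ray(g,np.argwhere(m)[:,::-1],.0205)[:,:2]
                r=cv2.minAreaRect((w*1000).astype(np.float32)); print(i,"pad",nm,ce,r)
            else:
                for lo,hi,zc in((.052,.066,.06),(.004,.013,.008)):
                    k=m&(zz>lo)&(zz<hi)
                    w=ray(g,np.argwhere(k)[:,::-1],zc)[:,:2]
                    if len(w)>50: print(i,"div",nm,ce,zc,np.median(zz[k]),len(w),cv2.minAreaRect((w*1000).astype(np.float32)))
    for ce,st,m in comps(mask(g,ORG),150):
        w=ray(g,np.argwhere(m)[:,::-1],.036)[:,:2]
        print(i,"org",ce,st[4],np.median(C[...,2][m]),cv2.minAreaRect((w*1000).astype(np.float32)))
    # carton tops
    h=hsv(g); zz=C[...,2]
    k=((zz>.030)&(zz<.042)&(C[...,0]<.5)&(C[...,1]>-.03)&(C[...,1]<.2)).astype(np.uint8)
    for ce,st,m in comps(k,500):
        w=ray(g,np.argwhere(m)[:,::-1],.036)[:,:2]
        print(i,"top",ce,st[4],np.median(zz[m]),cv2.minAreaRect((w*1000).astype(np.float32)))
    # rack deck
    k=((zz>.015)&(zz<.026)&(C[...,0]>.5)&(C[...,0]<.72)&(C[...,1]<.05)&(C[...,1]>-.33)).astype(np.uint8)
    for ce,st,m in comps(k,5000):
        w=ray(g,np.argwhere(m)[:,::-1],.02)[:,:2]
        print(i,"rack",ce,st,np.median(zz[m]),cv2.minAreaRect((w*1000).astype(np.float32)))
```

```text
table 0.00041746338134923677
0 pad b [430.7143 178.1492] ((611.9464111328125, -262.2354431152344), (38.52225112915039, 81.93980407714844), 89.30189514160156)
0 pad y [308.7036 175.9443] ((614.1197509765625, -137.1046142578125), (38.4747428894043, 81.990234375), 89.26995086669922)
0 org [166.106  318.3245] 151 0.036860323495866876 ((458.4015808105469, 21.38235855102539), (14.068299293518066, 19.067501068115234), 4.442147254943848)
0 org [ 68.8805 340.2577] 586 0.03677682144098304 ((430.8294982910156, 137.74949645996094), (45.132049560546875, 19.433103561401367), 2.2446463108062744)
0 top [163.0972 313.9434] 689 0.03630943590836583 ((460.53436279296875, 19.959705352783203), (34.09660720825195, 48.771446228027344), 4.300258636474609)
0 top [ 70.603  337.8956] 2068 0.03644868048566216 ((433.653564453125, 134.96844482421875), (63.36559295654297, 50.1869010925293), 2.3071560859680176)
0 rack [308.1739 170.6791] [  146    99   326   148 41523] 0.020724846487162052 ((614.630126953125, -136.72055053710938), (317.942626953125, 149.02056884765625), 89.31307220458984)
table 0.3422688827305689
1 
[... 663 characters left out ...]
), (44.98163986206055, 18.92962074279785), 2.3048007488250732)
1 org [ 51.5207 259.0718] 724 0.036750391566812285 ((430.9673156738281, 137.70889282226562), (45.1920166015625, 19.491985321044922), 2.675034999847412)
1 top [161.2883 246.3218] 2480 0.03651014735285882 ((444.906982421875, 19.192546844482422), (61.20330810546875, 48.13400650024414), 2.1751151084899902)
1 top [ 53.549  257.2059] 2501 0.0364702121151233 ((432.7166442871094, 135.03176879882812), (61.409786224365234, 50.065162658691406), 2.412863254547119)
1 rack [309.8304  76.2451] [  135     0   352   156 47537] 0.02080256472078923 ((607.4483642578125, -136.7168426513672), (319.50701904296875, 137.7035675048828), 89.99443054199219)
```

Run:
```python
from m import *
import pickle
gs=pickle.load(open("w.pkl","rb"))
h=hsv(gs[1]); print(h[70,180],h[260,262],h[250,390],h[120,60])
cs=[((0,150,40),(6,255,255)),((174,150,40),(180,255,255))]
for i,g in enumerate(gs):
    C=cloud(g);zz=C[...,2]
    for ce,st,m in comps(mask(g,cs),800):
        if C[m][:,0].mean()>.53:
            w=ray(g,np.argwhere(m&(abs(zz-.0205)<.005))[:,::-1],.0205)[:,:2]
            print(i,"pad",ce,cv2.minAreaRect((w*1000).astype(np.float32)))
        else:
            for lo,hi,zc in((.052,.066,.06),(.004,.013,.008)):
                k=m&(zz>lo)&(zz<hi)
                w=ray(g,np.argwhere(k)[:,::-1],zc)[:,:2]
                print(i,"div",ce,zc,len(w),cv2.minAreaRect((w*1000).astype(np.float32)))
g=gs[1]; save(g,"w2z",(220,190,530,320),2.5)
# blue fin top
C=cloud(g);m=mask(g,BLUE)>0
for lo in(.054,.056,.058):
    k=m&(C[...,2]>lo);w=ray(g,np.argwhere(k)[:,::-1],.06)[:,:2];print(lo,len(w),cv2.minAreaRect((w*1000).astype(np.float32)))
```

```text
[  1 190 181] [  1 184 159] [174 106  89] [174 104  91]
0 pad [186.8322 175.1007] ((615.3842163085938, -11.79758071899414), (39.31843185424805, 83.42808532714844), 89.33511352539062)
0 div [269.2391 333.9225] 0.06 603 ((427.3670654296875, -89.23060607910156), (10.09410572052002, 87.7291259765625), 73.52296447753906)
0 div [269.2391 333.9225] 0.008 1658 ((425.5057067871094, -89.10643768310547), (39.41971969604492, 101.22570037841797), 73.65934753417969)
1 pad [177.9017  70.478 ] ((615.6768798828125, -11.80921745300293), (39.38705062866211, 82.8586196899414), 89.30789947509766)
1 div [267.6058 256.3012] 0.06 750 ((426.31512451171875, -89.18761444091797), (9.922553062438965, 85.48649597167969), 73.69554901123047)
1 div [267.6058 256.3012] 0.008 2103 ((425.0477600097656, -89.01132202148438), (39.389137268066406, 99.51675415039062), 73.70687866210938)
0.054 838 ((526.7261352539062, -289.0928955078125), (291.1838073730469, 58.34269714355469), 18.29887580871582)
0.056 788 ((518.9695434570312, -291.657958984375), (274.8443603515625, 58.34269714355469), 18.29887580871582)
0.058 749 ((518.9695434570312, -291.657958984375), (274.8443603515625, 58.34269714355469), 18.29887580871582)
```

View pics/w2z.png

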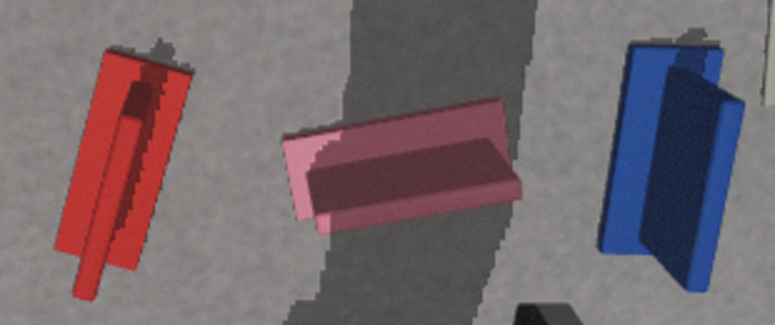

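The red target is at w2 (268,256): saturated red, S≈184 against ≈105 for pink. The pink shape at (390,250) is a decoy, and the enlarged crop confirms that. I'll pick up red and fit it.

```bash
cat > place.py <<'E'
from m import *
yr=np.radians(-.73)
def fit(x,y,yaw,tx,ty,tag):
    j=-np.pi/2   # jaw yaw relative to divider yaw
    command_gripper(.045,60)
    movep([x,y,.16],down(yaw+j))
    move_l([x,y,.044],feed=.12)
    command_gripper(0.0,70); s=sense();print("gap",s["finger_gap"],s["position"],s["time_s"])
    move_l([x,y,.17],feed=.15)
    print("lifted gap",sense()["finger_gap"])
    movep([tx,ty,.16],down(yr+j))
    g=grab("wrist");save(g,tag)
    sleep(.2);print(sense()["position"]-[tx,ty,.16],sense()["wrist_force"])
E
python3 - <<'E'
from place import *
fit(.4255,-.0891,np.radians(-16.3),.6155,-.0118,"held_r"); print(sense()["time_s"])
E
```

```text
gap 0.009155956740320388 [ 0.4259 -0.0892  0.0446] 6.125
lifted gap 0.009333660621320046
[-0.0008 -0.0011  0.0004] [ 0.4474 -0.0919  0.3833]
8.2
```

View pics/held_r.png

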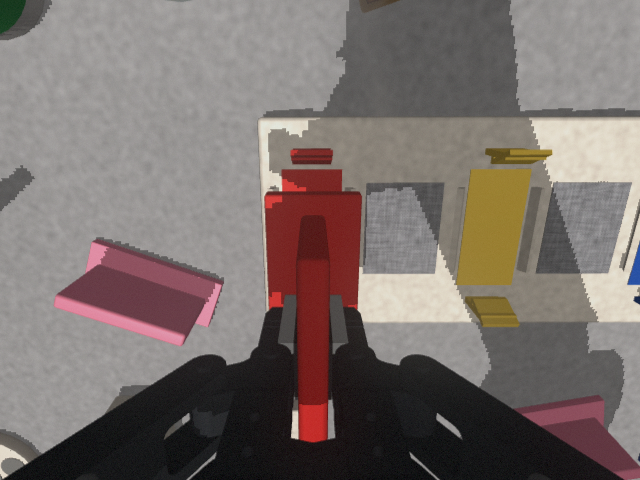

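Run:
```python
from place import *
tx,ty=.6155,-.0118
move_l([tx,ty,.105],feed=.1);sleep(.3)
s=sense();print(s["position"]-[tx,ty,.105],s["wrist_force"],s["tcp_rot"])
g=grab("wrist");save(g,"held_r2")
```

```text
[ 0.0003 -0.      0.0006] [ 0.0651  0.4162 -1.2978] [[ 0.001   0.9999 -0.0128]
 [-0.0001 -0.0128 -0.9999]
 [-1.      0.001   0.0001]]
```

View pics/held_r2.png

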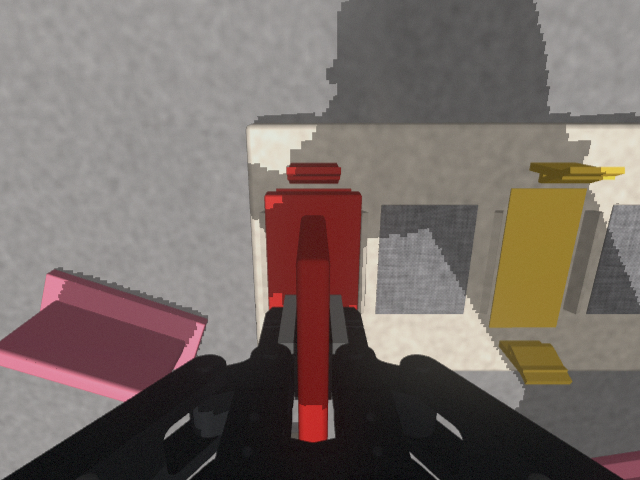

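The foot is centred on the red hook (columns 313 and 313.5). Now I'll press it down.

```bash
cat >> place.py <<'E'
def press(tx,ty,z0=.105):
    z=z0
    while z>.0605:
        z-=.003
        hit=move_l([tx,ty,z],feed=.05,until_force=45)
        s=sense();print(round(z,4),hit,(s["position"]-[tx,ty,z])*1e3,s["wrist_force"],s["finger_gap"])
        if hit: break
E
python3 - <<'E'
from place import *
press(.6155,-.0118); print(sense()["time_s"])
g=grab("wrist");save(g,"pr")
E
```

```text
0.102 False [-0.2375 -0.0229 -0.2872] [-0.0741 -0.3282 -1.2879] 0.008732604937549408
0.099 False [-0.1992 -0.0502 -0.3245] [0.8853 0.3931 0.4085] 0.009370518389317083
0.096 False [-0.1876 -0.0378 -0.2794] [ 0.391   0.4581 -0.4619] 0.008852759824529741
0.093 False [-0.1406  0.0318 -0.233 ] [ 1.1068 -0.1914 -0.9683] 0.0088546926872601
0.09 False [-0.012   0.0195 -0.19  ] [-0.0007  0.2413  0.3546] 0.00920535725720648
0.087 False [0.4584 0.038  0.0353] [ 1.1879  0.003  -0.7629] 0.009060168120346742
0.084 False [0.6645 0.0624 0.1657] [ 2.2855 -0.7548 -1.0072] 0.009367573769009914
0.081 False [0.3624 0.071  0.2463] [2.5473 0.4869 2.3493] 0.008925067376213179
0.078 False [0.5613 0.135  0.5968] [2.4972 0.538  3.7302] 0.00923810124528836
0.075 False [0.5254 0.3483 0.3856] [2.1083 0.2518 4.3352] 0.009232412097445295
0.072 False [ 0.2305  0.0839 -0.1134] [2.8494 1.6471 2.0866] 0.00903070682254732
0.069 False [ 0.0768 -0.0349 -0.3015] [3.4709 0.2263 1.5577] 0.00909107218321019
0.066 False [-0.3991 -0.2554 -0.8085] [ 3.5235  0.3041 -2.0612] 0.009201292170725002
0.063 False [-0.0797 -0.2447  1.6087] [-1.3049 -0.4725 12.5018] 0.009110266692064163
0.06 False [-0.0771 -0.2285  4.5535] [-8.3959 -1.6146 30.9744] 0.009463616128777852
13.0
```

View pics/pr.png

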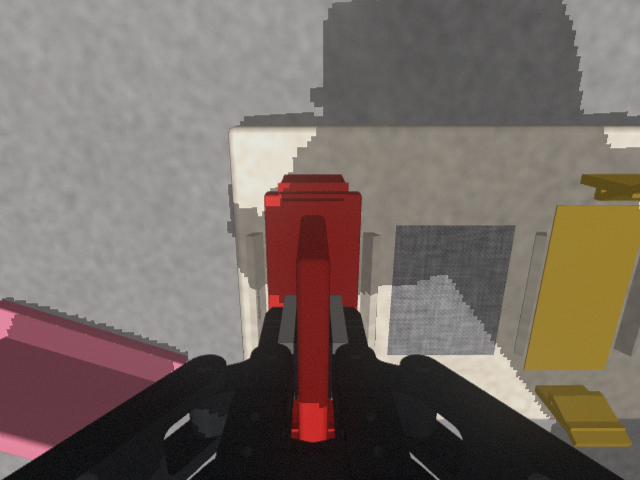

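Run:
```python
from place import *
s=sense();print(s["position"])
move_l([.6155,-.0118,.0645],feed=.05)
command_gripper(.04)
move_l([.6155,-.0118,.20],feed=.2)
move_l([.53,-.10,.26],feed=.3)
g=grab("wrist");save(g,"r_done",(100,0,420,240),2.5)
C=cloud(g);zz=C[...,2]
cs=[((0,150,40),(6,255,255)),((174,150,40),(180,255,255))]
m=(mask(g,cs)>0)&(C[...,0]>.5)
for lo,hi,zc in((.073,.086,.08),(.023,.033,.028),(.045,.058,.054)):
    for ce,st,k in comps((m&(zz>lo)&(zz<hi)).astype(np.uint8),30):
        w=ray(g,np.argwhere(k)[:,::-1],zc)[:,:2];print(zc,ce,st[4],np.median(zz[k]),cv2.minAreaRect((w*1000).astype(np.float32)))
print(sense()["time_s"])
```

```text
[ 0.6154 -0.012   0.0646]
0.08 [191.3203 101.0723] 1770 0.08022328070555601 ((614.2064819335938, -13.157869338989258), (11.461446762084961, 82.58425903320312), 89.25469207763672)
0.028 [221.5889  99.975 ] 2476 0.028458121708758027 ((614.2438354492188, -20.217266082763672), (100.47341918945312, 30.235916137695312), 3.277780532836914)
0.054 [195.4457  28.4311] 341 0.0508491811039159 ((669.070556640625, -13.78281307220459), (25.163658142089844, 7.343736171722412), 89.21372985839844)
0.054 [205.8567  92.329 ] 307 0.05167533341919489 ((621.1741943359375, -17.199914932250977), (3.914447546005249, 67.95418548583984), 89.64249420166016)
0.054 [207.5207 172.4378] 217 0.05143032453910046 ((562.0526733398438, -12.381669044494629), (24.664039611816406, 6.666541576385498), 89.23161315917969)
15.1833
```

View pics/r_done.png

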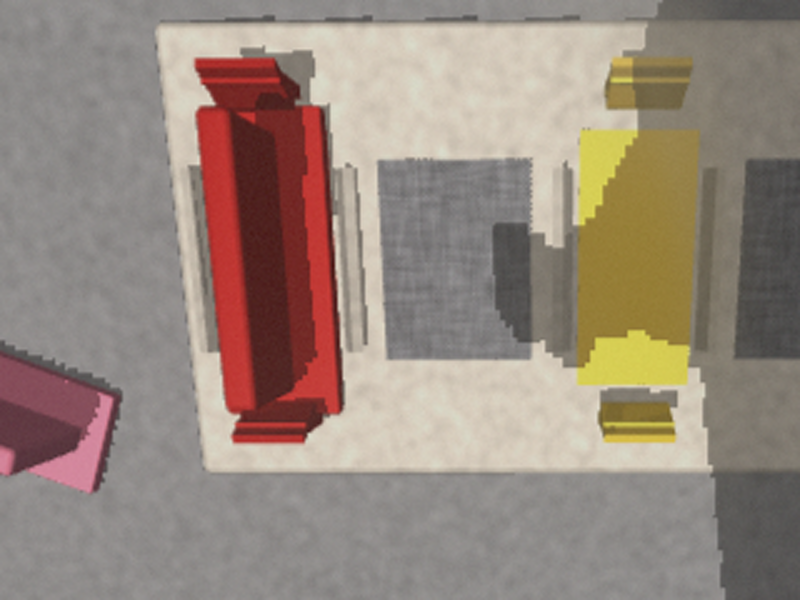

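Red is seated: foot top at 28.4 mm, fin top at 80 mm, and the hooks stand symmetrically about x 615.6. Blue is next, at w2 (488,255).

```bash
sed -i 's/command_gripper(.045,60)/command_gripper(.036,60)/' place.py
python3 - <<'E'
from place import *
tx,ty=.6123,-.2622
fit(.4301,-.3310,np.radians(-4.3),tx,ty,"held_b")
move_l([tx,ty,.105],feed=.1);sleep(.3)
s=sense();print(s["position"]-[tx,ty,.105],s["wrist_force"],s["finger_gap"],s["time_s"])
g=grab("wrist");save(g,"held_b2")
E
```

```text
gap 0.009494937572407186 [ 0.4306 -0.3315  0.0448] 17.9167
lifted gap 0.00931849838656355
[-0.0011 -0.0015  0.0003] [ 0.1832  0.4224 -1.4407]
[ 0.0003 -0.0001  0.0006] [-0.1511  0.8851 -0.9889] 0.009056180426728889 20.9583
```

View pics/held_b2.png

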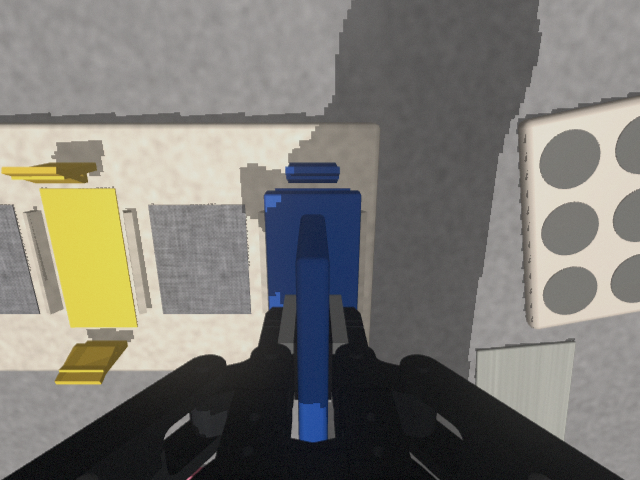

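Foot and hook are aligned here too (columns 312.5 and 312.5, same rows as red). Pressing blue.

Run:
```python
from place import *
tx,ty=.6123,-.2622
press(tx,ty)
print(sense()["position"])
move_l([tx,ty,.0645],feed=.05)
command_gripper(.04)
move_l([tx,ty,.20],feed=.2)
move_l([.53,-.14,.27],feed=.3)
g=grab("wrist");save(g,"b_done")
C=cloud(g);zz=C[...,2]
cs=[((0,150,40),(6,255,255)),((174,150,40),(180,255,255))]
for cc in(cs,BLUE):
  m=(mask(g,cc)>0)&(C[...,0]>.5)
  for lo,hi,zc in((.073,.086,.08),(.023,.033,.028),(.045,.058,.054)):
    for ce,st,k in comps((m&(zz>lo)&(zz<hi)).astype(np.uint8),50):
        w=ray(g,np.argwhere(k)[:,::-1],zc)[:,:2];print(zc,ce,st[4],np.median(zz[k]),cv2.minAreaRect((w*1000).astype(np.float32)))
for ce,st,m in comps(mask(g,ORG),150):
    w=ray(g,np.argwhere(m)[:,::-1],.036)[:,:2]
    print("org",ce,st[4],np.median(zz[m]),cv2.minAreaRect((w*1000).astype(np.float32)))
print(sense()["time_s"])
g=grab("top");save(g,"top1",(120,90,520,390),2)
```

```text
0.102 False [-0.2247  0.0684 -0.3098] [-0.5602 -0.2232 -1.866 ] 0.00929154975816903
0.099 False [-0.2168  0.0327 -0.357 ] [ 0.5042 -0.7535 -1.671 ] 0.009056595928867858
0.096 False [-0.2094  0.0389 -0.3094] [-0.1369  0.7553 -1.429 ] 0.008979564377291558
0.093 False [-0.0685  0.0733 -0.2387] [-0.524  -0.2018 -0.572 ] 0.009362216232987516
0.09 False [-0.0991  0.0879 -0.2373] [-1.2942 -0.6806  0.0861] 0.009293605194982893
0.087 False [0.4135 0.0169 0.0241] [ 1.4707  0.2469 -1.2617] 0.008568294992720176
0.084 False [ 0.6801 -0.035   0.1534] [ 1.2145  0.4009 -0.7404] 0.009096519537967378
0.081 False [ 0.3648 -0.101   0.3523] [1.7316 0.0491 3.2791] 0.009250103787264794
0.078 False [ 0.6079 -0.2176  0.793 ] [ 1.0896 -0.2909  5.0813] 0.008971160970496887
0.075 False [ 0.5586 -0.3171  0.5609] [ 0.9941 -0.4873  5.1505] 0.0095314207571911
0.072 False [ 0.2536 -0.119  -0.0728] [ 2.4138 -1.0835  2.3398] 0.009075483390580896
0.069 False [ 0.0803  0.0458 -0.347 ] [ 3.0198 -0.6679  1.0381] 0.009381242561018254
0.066 False [-0.4231  0.3247 -1.0025] [ 3.8369 -0.712  -2.1073] 0.009410085621373437
0.063
[... 1312 characters left out ...]
2548828125, -260.6510314941406), (25.22568702697754, 6.91529655456543), 89.23521423339844)
0.054 [454.3137  87.2091] 373 0.05175752831634578 ((624.125732421875, -255.94650268554688), (5.2810845375061035, 57.279052734375), 89.66786193847656)
0.054 [450.9634 171.1414] 191 0.05120969029328143 ((559.024658203125, -259.3773193359375), (24.856258392333984, 6.858089447021484), 89.23236083984375)
org [152.5255 287.5179] 784 0.03673349633799311 ((443.1231384277344, 20.759990692138672), (45.065006256103516, 19.207075119018555), 2.5743117332458496)
org [ 38.9447 299.9717] 777 0.036819066876368045 ((430.8992919921875, 137.80673217773438), (45.30799102783203, 19.55022430419922), 2.307004690170288)
26.975
```

View pics/b_done.png

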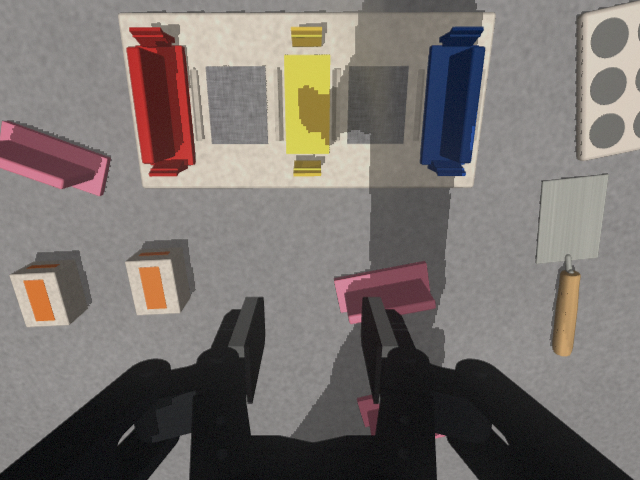

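View pics/top1.png

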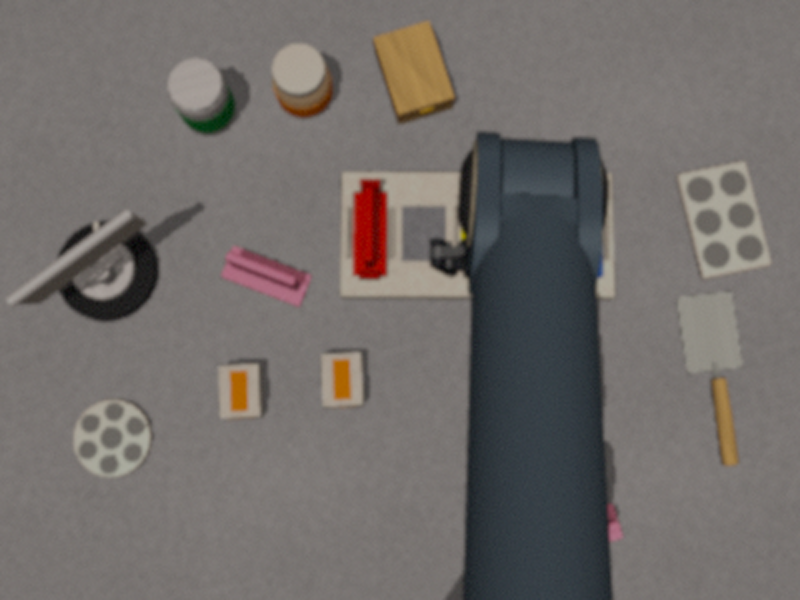

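Both dividers are clicked in: foot tops at 28.4–28.5 mm, hooks upright and symmetric. The cartons haven't moved and are at b_done (152,288) and (39,300). I'll place the first one in the + bay.

```bash
cat >> place.py <<'E'
def box(x,y,yaw,tx,ty,z=.036):
    j=-np.pi/2
    command_gripper(.068,30)
    movep([x,y,.15],down(yaw+j))
    move_l([x,y,z],feed=.12)
    command_gripper(.02,30); s=sense();print("gap",s["finger_gap"],s["position"],s["time_s"]);zg=s["position"][2]
    move_l([x,y,.17],feed=.15); print("lifted",sense()["finger_gap"])
    movep([tx,ty,.17],down(yr+j))
    move_l([tx,ty,.085],feed=.12);sleep(.3);s=sense();print((s["position"]-[tx,ty,.085])*1e3)
    hit=move_l([tx,ty,zg+.0195],feed=.03,until_force=5);s=sense();print(hit,s["position"],s["wrist_force"],"expect z",zg+.02)
    command_gripper(.062)
    move_l([tx,ty,.20],feed=.2); print(sense()["time_s"])
E
python3 - <<'E'
from place import *
box(.4433,.0205,np.radians(2.4),.61485,-.0746)
move_l([.53,-.10,.26],feed=.3)
g=grab("wrist");save(g,"box1");C=cloud(g);zz=C[...,2]
for ce,st,m in comps(mask(g,ORG),150):
    z=np.median(zz[m])-.0007
    w=ray(g,np.argwhere(m)[:,::-1],z)[:,:2]
    print("org",ce,st[4],z,cv2.minAreaRect((w*1000).astype(np.float32)))
E
```

```text
gap 0.04561063024278896 [0.4438 0.0205 0.0368] 29.7083
lifted 0.04565550606125692
[ 0.3218 -0.044   0.6121]
True [ 0.6145 -0.0746  0.0568] [ 0.0171 -0.5192  5.4181] expect z 0.056755460006295486
34.775
org [278.4716 103.4216] 1480 0.05604398521684912 ((613.7666625976562, -74.32010650634766), (19.431068420410156, 44.59947204589844), 89.19087219238281)
org [ 73.6481 302.8333] 810 0.03614417200090201 ((430.9564514160156, 137.6903533935547), (45.28266143798828, 19.521982192993164), 2.333754301071167)
```

View pics/box1.png

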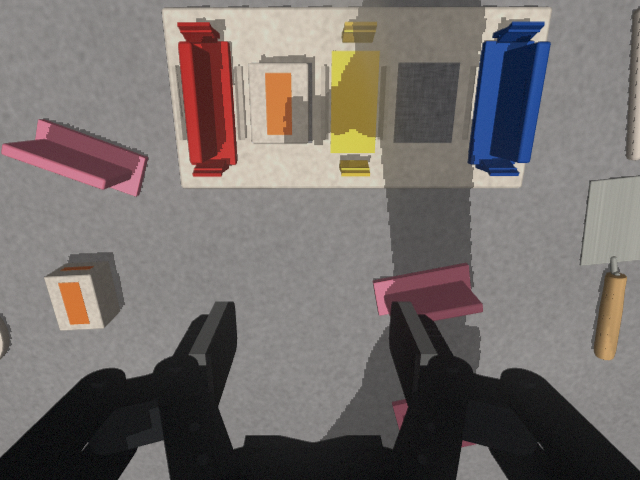

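Carton 1 is centred, at (613.8,-74.3) with yaw -0.8°. Carton 2 is at (73,303).

Run:
```python
from place import *
box(.43095,.1377,np.radians(2.3),.61325,-.1996)
move_l([.53,-.16,.26],feed=.3)
g=grab("wrist");save(g,"box2");C=cloud(g);zz=C[...,2]
for ce,st,m in comps(mask(g,ORG),150):
    z=np.median(zz[m])-.0007
    w=ray(g,np.argwhere(m)[:,::-1],z)[:,:2]
    print("org",ce,st[4],z,cv2.minAreaRect((w*1000).astype(np.float32)))
```

```text
gap 0.045401268507389035 [0.4315 0.1378 0.0368] 38.075
lifted 0.045518172831726385
[ 0.2843 -0.1395  0.6243]
True [ 0.6129 -0.1995  0.0568] [-1.1037 -0.1631  4.416 ] expect z 0.05675483794570077
43.7667
org [202.4192 104.5522] 1503 0.05612789736668226 ((614.1690063476562, -74.19277954101562), (19.409221649169922, 45.38546371459961), 89.12393188476562)
org [360.0425 107.5653] 1295 0.05607747481966733 ((612.25634765625, -198.98162841796875), (45.11161422729492, 19.104637145996094), 0.9883878231048584)
```

View pics/box2.png

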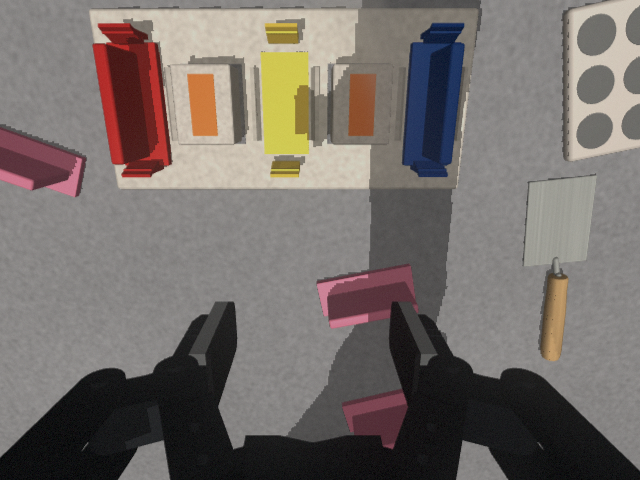

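Run:
```python
from place import *
movep([.45,.18,.38],down(-np.pi/2)); 
g=grab("wrist");save(g,"ch1");import pickle
gt=grab("top");gd=grab("side");pickle.dump((g,gt,gd),open("ch.pkl","wb"))
save(gt,"cht",(100,150,260,270),4);save(gd,"chs",(230,80,370,200),4);print(sense()["time_s"])
for q in (g,gt,gd):
    C=cloud(q);zz=C[...,2];k=(zz>.1)&(zz<.25)&(C[...,0]>.4)&(C[...,0]<.75)&(C[...,1]>.15)&(C[...,1]<.42)
    P=C[k];print(len(P),P.min(0),P.max(0))
```

```text
45.8667
4949 [0.5069 0.2222 0.1001] [0.6121 0.3517 0.2065]
342 [0.5646 0.1606 0.1002] [0.7498 0.2829 0.209 ]
1257 [0.5055 0.1614 0.1   ] [0.7495 0.3542 0.2096]
```

View pics/ch1.png

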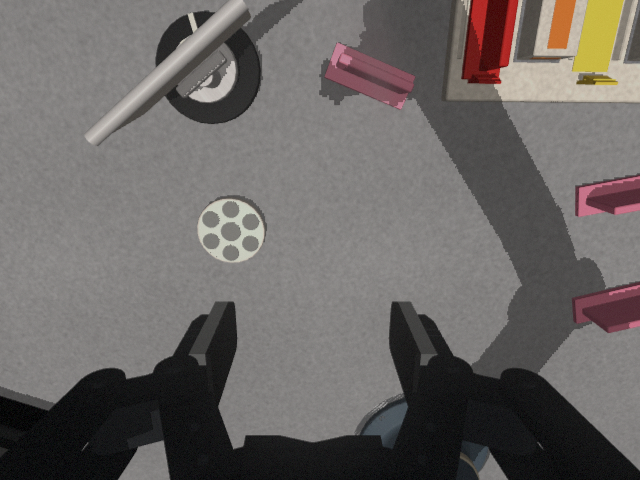

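View pics/cht.png

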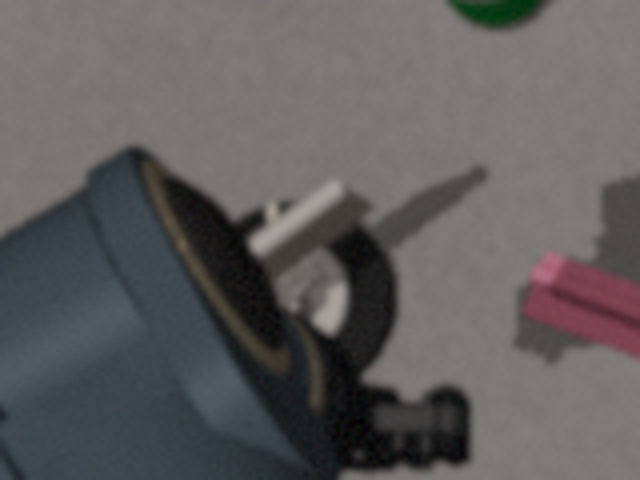

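View pics/chs.png

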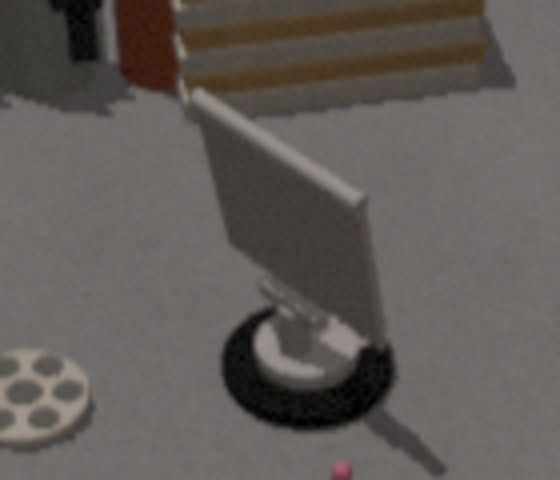

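Run:
```python
from place import *
import pickle
g,gt,gd=pickle.load(open("ch.pkl","rb"))
C=cloud(g);zz=C[...,2];h=hsv(g)
box=(C[...,0]>.45)&(C[...,0]<.7)&(C[...,1]>.15)&(C[...,1]<.42)
k=(zz>.009)&(zz<.018)&box&(h[...,2]<60)
w=ray(g,np.argwhere(k)[:,::-1],.014)[:,:2]
cv2.imwrite("pics/k.png",k*255)
hull=cv2.convexHull((w*1000).astype(np.float32));print("disc",cv2.minEnclosingCircle(hull),cv2.fitEllipse(hull))
k=(zz>.009)&(zz<.018)&box&(h[...,2]>120)
for ce,st,m in comps(k.astype(np.uint8),5):
    w=ray(g,np.argwhere(m)[:,::-1],.014);print("white",ce,st,w.mean(0))
# turntable
k=(zz>.018)&(zz<.05)&box
for ce,st,m in comps(k.astype(np.uint8),50): print("tt",ce,st,np.median(zz[m]))
# bar
k=(zz>.185)&(zz<.22)&box;
P=C[k];print("bar",len(P),np.percentile(zz[k],[1,50,99]))
b=ray(g,np.argwhere(k&(zz>.2))[:,::-1],.206)[:,:2];print(cv2.minAreaRect((b*1000).astype(np.float32)))
# side: panel plane
for q in(g,gd):
    C=cloud(q);zz=C[...,2];box=(C[...,0]>.49)&(C[...,0]<.63)&(C[...,1]>.2)&(C[...,1]<.37)&(zz>.10)&(zz<.185)
    P=C[box];c=P.mean(0);u,s,v=np.linalg.svd(P-c);n=v[2];print("plane",len(P),c,n,s[2]/len(P)**.5,np.degrees(np.arctan2(n[1],n[0])),np.degrees(np.arcsin(n[2])))
save(g,"ch1z",(80,0,300,160),3.6)
```

```text
disc ((575.7860107421875, 298.9995422363281), 59.785926818847656) ((575.6168212890625, 299.0826110839844), (118.26541137695312, 118.87857055664062), 164.94517517089844)
white [192.2353  21.4902] [188  12  10  20 102] [0.6249 0.3119 0.014 ]
white [333.625  62.375] [332  61   5   3   8] [0.5829 0.1541 0.014 ]
white [329.4  65.6] [328  64   3   4   5] [0.5795 0.1589 0.014 ]
white [333.8571  66.1429] [333  65   4   4   7] [0.5789 0.1538 0.014 ]
white [328.6923  71.3077] [326  68   6   7  13] [0.5734 0.1596 0.014 ]
tt [219.0721  79.0221] [ 189   43   49   60 1220] 0.028866270624528734
bar 3953 [0.1975 0.2032 0.2056]
((555.5299072265625, 283.6934814453125), (11.789888381958008, 148.65682983398438), 37.26362609863281)
plane 996 [0.5648 0.2868 0.1379] [-0.7816 -0.5956 -0.1853] 7.563910095360601e-05 -142.69211416703078 -10.676235996734107
plane 864 [0.5652 0.2845 0.144 ] [-0.7773 -0.6008 -0.1865] 0.0014563801549023567 -142.30058721606787 -10.749524894668639[ WARN:0@0.100] global loadsave.cpp:1063 imwrite_ Unsupported depth image for selected encoder is fallbacked to CV_8U.
```

View pics/ch1z.png

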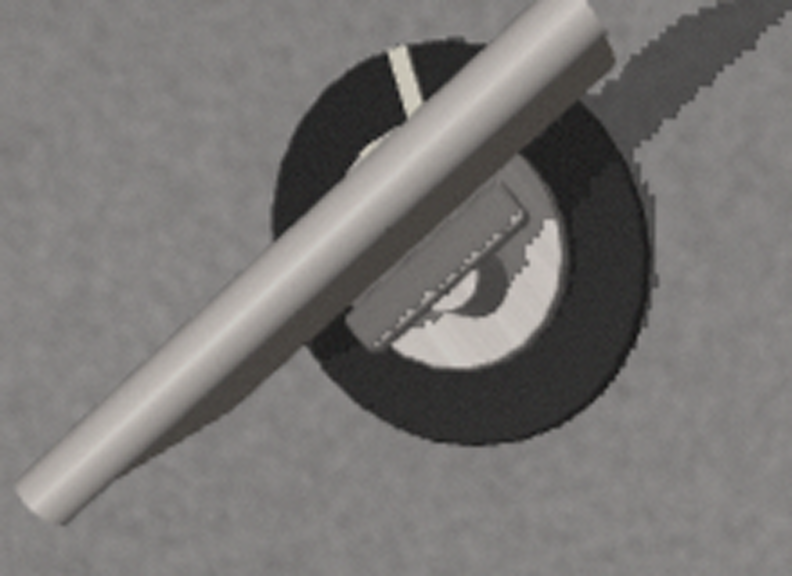

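Chart geometry:
- Axis at (575.7, 299.0), mark at 14.7° as seen from it.
- The panel's swatch normal is at about 37.4°, so the swivel is about +22.6°.
- The lean is about 10.9°.
- Bar middle at (555.5, 283.7).

I'll grip the bar and carry it along its arc, with the tool tilting along with the panel.

```bash
cat > chart.py <<'E'
from place import *
AX=np.array([.5757,.2990]);TH0=14.7
def pan(s,t):
    th=np.radians(TH0+s);t=np.radians(t)
    nh=np.array([np.cos(th),np.sin(th),0]);Z=np.array([0,0,1.])
    pz=np.cos(t)*Z-np.sin(t)*nh;px=np.cos(t)*nh+np.sin(t)*Z
    x=-pz;z=px;R=np.c_[x,np.cross(z,x),z]
    bar=np.r_[AX,.07]+.13*pz
    return bar,pz,px,R
def pose(s,t,off=.010):
    bar,pz,px,R=pan(s,t); return bar+pz*off,R
E
python3 - <<'E'
from chart import *
for a in np.linspace(0,1,6):
    p,R=pose(22.6*(1-a),10.9+19.1*a); q=inverse_kinematics(p,R);print(p,None if q is None else q)
p,R=pose(22.6,10.9,.12);print(p,inverse_kinematics(p,R))
p,R=pose(0,32,.12);print(p,inverse_kinematics(p,R))
p,R=pose(0,33);print(p,inverse_kinematics(p,R))
print(inverse_kinematics([.5,.2,.38],down(np.radians(37))))
E
```

```text
[0.5546 0.283  0.2075] [ 0.2041  0.5518 -1.0088  1.8059  0.6082  0.9038 -0.3905]
[0.5458 0.2797 0.2054] [ 0.2078  0.4993 -0.9857  1.8762  0.6268  0.797  -0.4975]
[0.5365 0.2779 0.2027] [ 0.1968  0.4502 -0.96    1.9452  0.6764  0.6989 -0.6383]
[0.5269 0.2776 0.1995] [ 0.1605  0.4029 -0.92    2.0115  0.7613  0.6129 -0.8205]
[0.5174 0.2787 0.1956] [ 0.0937  0.3608 -0.8629  2.0737  0.8928  0.5491 -1.056 ]
[0.508  0.2812 0.1912] [ 0.0015  0.3308 -0.7978  2.1296  1.0719  0.5242 -1.3452]
[0.5381 0.2704 0.3155] [ 0.2848  0.3969 -1.0573  1.7214  0.4095  1.0529 -0.2286]
[0.4476 0.2654 0.282 ] [ 0.1756  0.0534 -0.9347  2.1572  0.6147  0.529  -0.9613]
[0.5019 0.2797 0.1874] [-0.0479  0.31   -0.7501  2.1785  1.2215  0.4846 -1.5114]
[ 0.3524  0.295  -1.0129  1.6413  0.2557  1.348  -0.0524]
```

Run:
```python
from chart import *
command_gripper(.05,60)
p,R=pose(22.6,10.9,.13);movep(p,R)
p,R=pose(22.6,10.9);move_l(p,R,feed=.1)
command_gripper(0,60);s=sense();print(s["finger_gap"],s["wrist_force"],s["time_s"])
for a in np.linspace(0,1,9)[1:]:
    p,R=pose(22.6*(1-a),10.9+19.1*a); move_l(p,R,feed=.05); s=sense();print(round(a,2),s["wrist_force"],(s["position"]-p)*1e3,s["finger_gap"])
sleep(.3);s=sense();print(s["wrist_force"],s["ft_torque"],(s["position"]-p)*1e3)
g=grab("side");save(g,"chg",(150,30,470,270),2.5)
```

```text
0.009623645349435942 [-0.4532 -0.9758  4.2169] 49.6083
0.12 [-2.0233 -1.0129  4.2507] [-0.3218 -0.1566  0.4138] 0.009688393556084267
0.25 [-2.9452 -2.1716  6.7155] [-0.1986  0.0407  0.4031] 0.009778733495571852
0.38 [-3.1103 -1.9124  7.5869] [-0.1692  0.1397  0.4214] 0.009463024774191378
0.5 [-3.6019 -2.1874  7.3963] [-0.2806  0.1921  0.3784] 0.009926159327367417
0.62 [-5.8147 -2.8919  7.9964] [-0.4457  0.2457  0.299 ] 0.009669237718481292
0.75 [-5.657  -3.0123  9.1663] [-0.4694  0.3261  0.2656] 0.009637011856670452
0.88 [-6.607  -2.7428  9.3921] [-0.5702  0.435   0.2313] 0.009866283708505643
1.0 [-7.1885 -2.9216  9.0026] [-0.5575  0.5122  0.208 ] 0.009714079556406314
[-8.2354 -2.9329 10.0433] [-0.3962  0.8969 -0.2127] [-0.4792  0.5275  0.2506]
```

View pics/chg.png

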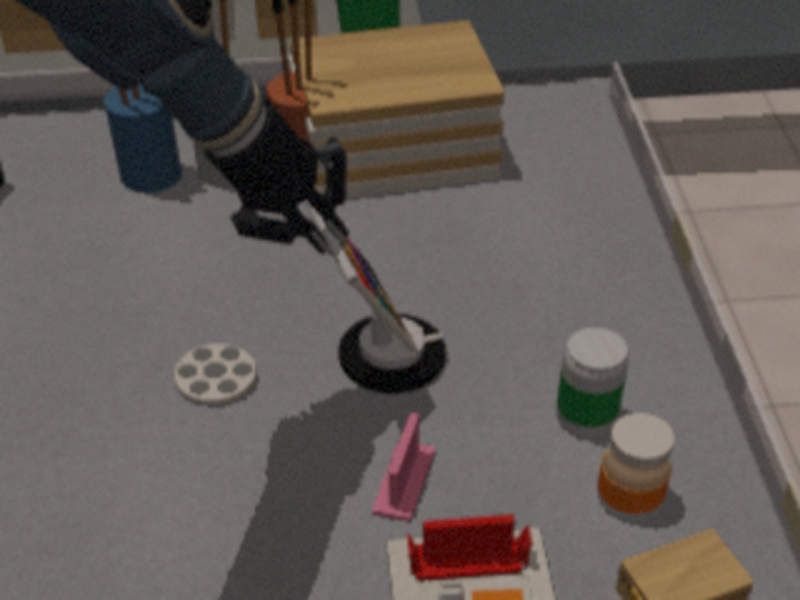

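```bash
cat >> chart.py <<'E'
def look(tag):
    movep([.56,.25,.36],down(-np.pi/2));sleep(.2)
    g=grab("wrist");save(g,tag);C=cloud(g);zz=C[...,2];h=hsv(g)
    box=(C[...,0]>.4)&(C[...,0]<.7)&(C[...,1]>.15)&(C[...,1]<.42)
    k=box&(zz>.1)&(zz<.172)
    P=C[k];c=P.mean(0);n=np.linalg.svd(P-c,full_matrices=False)[2][2];n*=np.sign(n[0])
    print("plane",len(P),np.std((P-c)@n),"az",np.degrees(np.arctan2(n[1],n[0])),"lean",np.degrees(np.arcsin(n[2])))
    k=(zz>.009)&(zz<.018)&box&(h[...,2]<60)
    w=ray(g,np.argwhere(k)[:,::-1],.014)[:,:2];hull=cv2.convexHull((w*1000).astype(np.float32));e=cv2.minEnclosingCircle(hull);print("disc",e)
    k=(zz>.009)&(zz<.018)&box&(h[...,2]>110)
    for ce,st,m in comps(k.astype(np.uint8),30):
        w=ray(g,np.argwhere(m)[:,::-1],.014)[:,:2]*1000;d=w.mean(0)-e[0];print("white",ce,st[4],w.mean(0),np.degrees(np.arctan2(d[1],d[0])))
    k=box&(zz>.165)&(zz<.21)
    b=ray(g,np.argwhere(k&(zz>np.percentile(zz[k],99.5)-.006))[:,::-1],.186)[:,:2];print("bar",cv2.minAreaRect((b*1000).astype(np.float32)),zz[k].max())
    print(sense()["time_s"]);return g
E
python3 - <<'E'
from chart import *
command_gripper(.05)
p,R=pose(0,30,.13);move_l(p,R,feed=.15)
look("ch2")
E
```

```text
plane 10277 0.0006328680602433398 az 14.088149940857866 lean 30.24061904042896
disc ((576.8955078125, 299.78289794921875), 59.23417282104492)
white [260.0446 125.9375] 112 [622.7669 311.2655] 14.053617724219476
white [285.1046 291.6712] 736 [411.1685 286.823 ] -175.52855049973118
bar ((513.3955688476562, 284.81524658203125), (12.324106216430664, 151.27609252929688), 14.141845703125) 0.1907938110207364
55.1417
```

View pics/ch2.png

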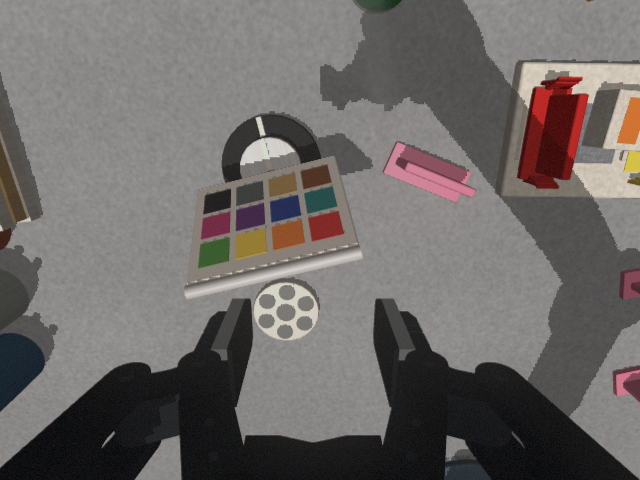

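Run:
```python
import cv2
p=cv2.imread("pics/ch2.png")[105:205,200:340];cv2.imwrite("pics/ch2z.png",cv2.resize(p,None,fx=5.5,fy=5.5,interpolation=cv2.INTER_CUBIC))
```

```text
(no output)
```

View pics/ch2z.png

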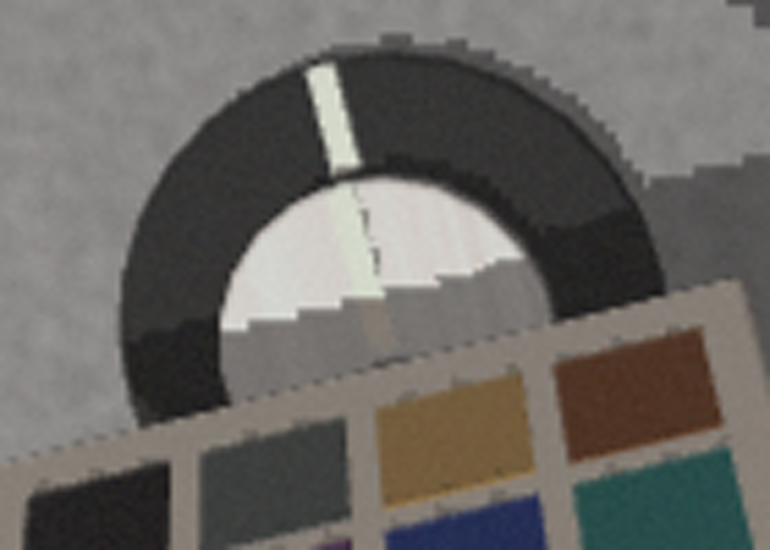

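The line runs into the mark, at crop (345,165) to (352,190). The lean measures 30.2°, and the panel azimuth is 14.1° against 14.05–14.7° for the mark. Last, I'll check the rack and the other goods.

Run:
```python
from place import *
movep([.56,-.20,.28],down(-np.pi/2));sleep(.2)
g=grab("wrist");save(g,"fin");C=cloud(g);zz=C[...,2];h=hsv(g)
for ce,st,m in comps(mask(g,ORG),150):
    z=np.median(zz[m])-.0007
    w=ray(g,np.argwhere(m)[:,::-1],z)[:,:2]; print("org",ce,z,cv2.minAreaRect((w*1000).astype(np.float32)))
k=((zz>.0535)&(zz<.059)&(abs(C[...,0]-.614)<.05)&(abs(C[...,1]+.137)<.1)).astype(np.uint8)
for ce,st,m in comps(k,500):
    w=ray(g,np.argwhere(m)[:,::-1],.056)[:,:2]; print("top",ce,np.median(zz[m]),cv2.minAreaRect((w*1000).astype(np.float32)))
cs=[((0,150,40),(6,255,255)),((174,150,40),(180,255,255))]
for cc in(cs,BLUE):
  m=(mask(g,cc)>0)&(C[...,0]>.5)
  for lo,hi,zc in((.073,.086,.08),(.023,.033,.028)):
    for ce,st,k in comps((m&(zz>lo)&(zz<hi)).astype(np.uint8),300):
        w=ray(g,np.argwhere(k)[:,::-1],zc)[:,:2];print(zc,ce,np.median(zz[k]),cv2.minAreaRect((w*1000).astype(np.float32)))
movep([.3,-.5,.35],down(-np.pi/2))
save(grab("top"),"topf",(120,90,520,390),2);print(sense()["time_s"])
```

```text
org [178.2842 123.3151] 0.056071745233964056 ((629.8826904296875, -84.02495574951172), (19.372068405151367, 45.395790100097656), 85.87015533447266)
org [313.6207 144.4169] 0.056004357070194334 ((612.6752319335938, -199.4897918701172), (18.903902053833008, 44.8790283203125), 89.67391204833984)
top [178.9161 122.3572] 0.0565625514650997 ((630.1160888671875, -84.7470474243164), (46.592247009277344, 59.79540252685547), 85.8224868774414)
top [313.427  143.5231] 0.056498790910090635 ((612.8613891601562, -199.0743408203125), (45.838844299316406, 59.79481887817383), 89.22291564941406)
0.08 [ 83.0558 141.8848] 0.08000437918954284 ((614.2161254882812, -14.33792495727539), (13.658348083496094, 81.75881958007812), 89.15684509277344)
0.028 [122.8057 133.4264] 0.028450748594071207 ((613.8740234375, -15.317916870117188), (101.32514953613281, 41.56574249267578), 1.8300057649612427)
0.028 [362.7469 162.3904] 0.028406561123954732 ((592.9537353515625, -246.58248901367188), (9.782073974609375, 62.082130432128906), 89.73499298095703)
58.6083
```

View pics/fin.png

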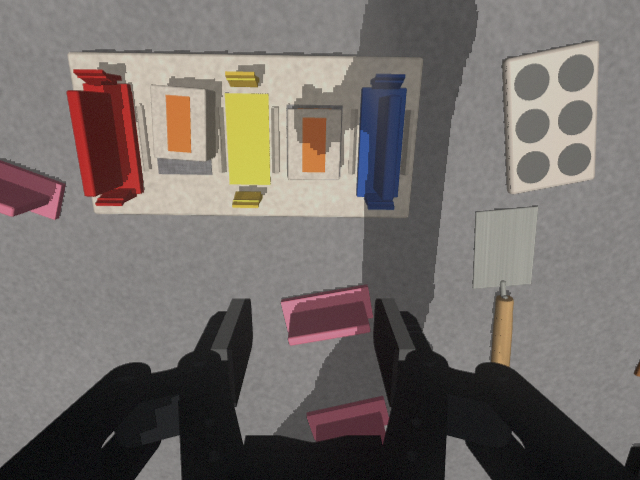

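View pics/topf.png

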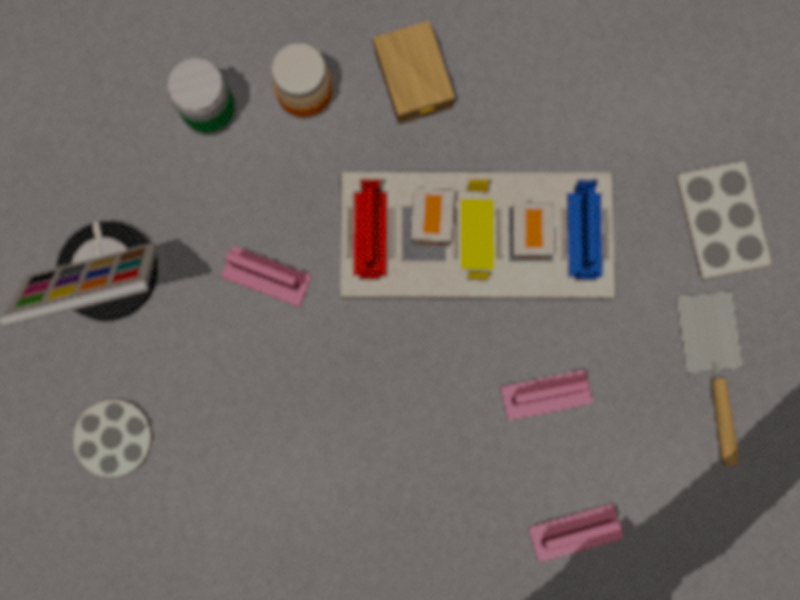

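Carton 1 has been knocked to (630,-84), yaw -4.2°, seen at fin (178,123). Everything else is fine. I'll put it back.

Run:
```python
from place import *
x,y,yaw=.6300,-.0842,np.radians(-4.2);tx,ty=.61485,-.0746;j=-np.pi/2
command_gripper(.062,30)
movep([x,y,.17],down(yaw+j));sleep(.2)
move_l([x,y,.0565],feed=.1)
command_gripper(.02,30);s=sense();print(s["finger_gap"],s["position"])
move_l([x,y,.085],feed=.1);print(sense()["finger_gap"])
move_l([tx,ty,.085],down(yr+j),feed=.05);sleep(.3);print(sense()["position"])
print(move_l([tx,ty,.0562],feed=.03,until_force=5),sense()["position"])
command_gripper(.062)
move_l([tx,ty,.2],feed=.2)
movep([.56,-.14,.28],down(-np.pi/2));sleep(.2)
g=grab("wrist");save(g,"fin2");C=cloud(g);zz=C[...,2]
k=((zz>.0535)&(zz<.059)&(abs(C[...,0]-.614)<.05)&(abs(C[...,1]+.137)<.1)).astype(np.uint8)
for ce,st,m in comps(k,500):
    w=ray(g,np.argwhere(m)[:,::-1],.056)[:,:2]; print("top",ce,np.median(zz[m]),cv2.minAreaRect((w*1000).astype(np.float32)))
movep([.3,-.5,.35],down(-np.pi/2))
save(grab("top"),"topf2",(120,90,520,390),2);print(sense()["time_s"])
```

```text
0.045316904563235574 [ 0.6306 -0.0843  0.0574]
0.04496587197907913
[ 0.615  -0.0748  0.085 ]
True [ 0.6145 -0.0746  0.0574]
top [238.7455 140.484 ] 0.05653765303043032 ((614.305908203125, -74.51336669921875), (46.03371047973633, 59.594871520996094), 89.23905944824219)
top [383.618  142.4209] 0.05646471253879021 ((612.941162109375, -198.7674560546875), (46.093894958496094, 59.67276382446289), 89.27603149414062)
68.4333
```

View pics/fin2.png

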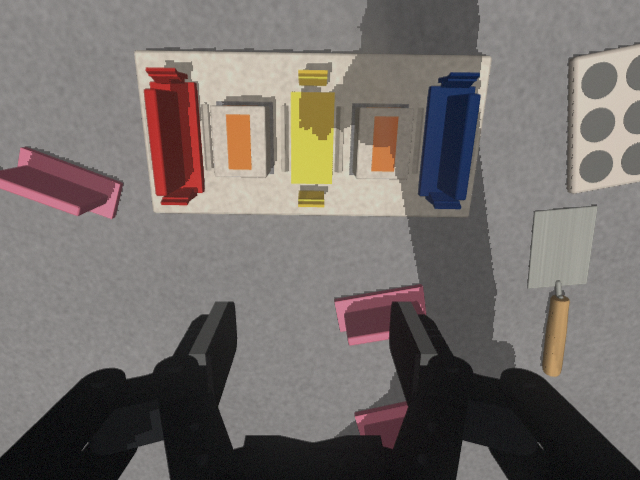

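View pics/topf2.png

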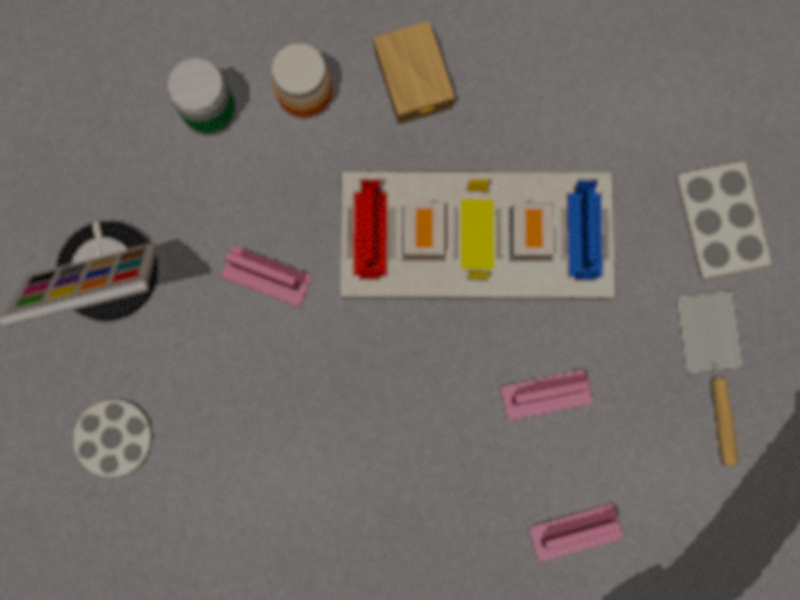

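Both cartons are centred in their bays, at fin2 (239,140) and (384,142), both at yaw -0.75°. All other goods are where they started, so I'm handing in.

Run:
```python
from rig import *
print(finish_job(), sense()["time_s"])
```

```text
the job is handed in; nothing more can be done
the job is handed in; nothing more can be done
```

The job is handed in, at about 69 s on the robot's clock.

- **Dividers:** I fitted the red and blue dividers first; there was no yellow one on the counter. Both sit fully down (foot tops 28.4–28.5 mm above the counter), and the hooks on each stand upright and symmetric.
- **Cartons:** One is in each bay, within about 1 mm of the middle and lined up with the dividers. Carton 1 was knocked to (630, -84) mm after I had placed it. I put it back at (614.3, -74.5) mm, against a target of (614.9, -74.6) mm.
- **Colour chart:** The panel leans back 30.2°. The white line meets the mark to within about 0.6°; the panel faces 14.1°, and two readings of the mark's direction gave 14.05° and 14.7°.
- **Other goods:** In the last top view they are where they started.

One check disagreed. After I placed carton 2, its orange patch, seen in shadow, suggested it was turned by about 1.7°. Two later views of its top face showed it aligned, so I left it.

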